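# Clamp a glued box in the ratchet press

### The arm

A 6-joint arm with a two-finger parallel gripper is mounted at the origin on the work surface. World frame = base frame: x ahead of the robot, y to its left, z up, the work surface at z = 0. Lengths are in mm, angles in rad, forces in N, time in s.
With the tool pointing down it reaches from about 275 to 975 mm from the base axis. Payload 8.4 kg.
Tool frame: the origin (TCP) lies between the finger pads, 19 mm behind the fingertips; this is the grasp point; z points along the fingers, y is the line along which they close (so a half turn about z gives the same grasp; the last joint's range is limited). The gripper opens to 92 mm and grips with 3 to 60 N. Pads are 20 mm wide; open, the fingers measure 128 mm over their backs; the gripper's body (75 mm by 189 mm) begins 69 mm behind the grasp point.
Start: joints at [-1.111, 0.353, 1.633, -0, 1.155, -0.002], TCP at [278.474, -559.536, 233.283] pointing down, gripper open.
Joint ranges: [-2.63, 2.63], [-0.92, 2.1], [0.06, 2.66], [-1.3, 4.44], [0, 2.69], [-3.02, 3.02]. Speed limits (rad/s): [2.22, 2.22, 2.79, 3.14, 3.14, 3.14].

### API

Orientations are given as a unit quaternion [w, x, y, z].
In Python, from station import arm gives the robot as it stands. The module is installed in compiled form; this text tells all that it offers.
- The arm moves only by the tool jog_arm, never from a script. Its argument "commands" is a list of rows, each a list of 7 numbers: the gripper's target within -1 to 1 (fully open at 1, half-way at 0, shut at -1), then the shift along the tool's x, y, z each as a share of 0.5 m, from -1 to 1, then the turn, a rotation vector about the tool's x, y, z each as a share of 180 degrees, from -1 to 1. In form: [[hand, x, y, z, rx, ry, rz], ...]. A call has exactly 8 rows; each row is the pose to reach, as a shift and turn from the pose commanded when the call began, along the tool's axes at that moment, turning the shorter way round; what a row does not reach only later rows make up. A row lasts 1/12 s, in which the tool goes at most 41.7 mm and 7.16 degrees, less where a joint would pass 70% of its speed; a pose out of reach is approached as far as the arm can. A call with a number of a shift or a turn outside -1 to 1 is refused whole. A call with a gripper value outside its range is refused whole. The fingers move at their own pace and stop on an object; "grip_force" is the grip in N (left out, the last holds). Time passes only in rows, so rows that repeat a pose let the fingers close, or fill a call up. It gives the time, the measured TCP pose, the force, the opening and the grip force at its end, in the units of the state.
- arm.get_state(): the state, without advancing time (a new reading comes with each control period).
- arm.get_image(name): name is "scene" or "top" or "wrist"; returns (picture, depth): 400x640x3 uint8, red, green, blue; 400x640 float32, mm along the optical axis (not along the pixel's ray), 0 where there is no reading.
- arm.camera_info(name): a dict with "fx", "fy", "cx", "cy" (pixels), "dist_coeffs" ([k1, k2, p1, p2, k3] as OpenCV has them; the pictures are not rectified), "T" (4x4, takes a point from camera to world coordinates). Camera axes: x right, y down, z forward; pixel columns grow to the right and rows downward; lengths in mm; the calibration is good to about 2 mm. A picture is of the moment at which its call begins: read the wrist's pose just before it. camera_info takes no time and is no camera call; for the wrist camera it gives the pose at the moment of the call.
- arm.finish_job(): hands the job in; it is judged then, once.
Trained networks look in the newest picture that a camera, given by its name, has taken for a name from the list of things; names that differ only in an ending like _2 or _b are one class to them, and where a whole thing is asked for, a point or a joint stands for the part that bears it (a point fixed in the world has none). Each returns a list of dicts, best first, with "conf" (0 to 1); they miss things now and then, are a little off and sometimes report something else, mostly with a low value. They report only what shows in the picture. A call takes as long as a camera call. They do not tell look-alikes from the thing itself.
- arm.regions_of(label, camera): "pixels" (400x640 bool, what is visible of it) and "extent" ([left, top, width, height] in pixels, round what is visible of it).
- arm.pinpoint(label, camera): "xy" ([column, row] in pixels: a listed point, or the origin of a listed thing).
The state is a dict: "time": time; "joint_pos": joint angles; "joint_vel": joint speeds; "tau": joint torques, N m; "position": TCP position; "orientation": TCP orientation; "ft_force": force on the tool from outside, world axes, zero at the start; "wrist_torque": the same for the moment, N m; "opening": opening from 0.0 (shut) to 1.0 (fully open); "finger_force": force on a finger pad.
Only numpy, scipy, OpenCV 4.12 (cv2) and the standard library are available. Lean on these libraries where they do the work, as an engineer would, in place of code of your own. Each camera call takes 0.05 s, during which the arm holds its last target. There are 200 camera calls.

### The job

Stand the small brown box with the green band squarely on the middle of the blue glue press's bed, its long side running from the spring pad to the back stop, and let go of it. Then wind the red ratchet knob clockwise until the pad holds the box against the back stop at 6 to 18 N (green showing on the plunger behind the jaw block, no red), and leave the pawl holding it at that tooth. More than 22 N crushes the box; leave everything else on the bench where it is.

Things in the scene. Friction and masses are not known exactly. Their poses are not given: they have to be found in the camera images.
- press: Blue bench glue press fixed to the table: plate 130 mm (its x) by 350 mm (its y), 12 mm thick; origin at table height, z up. On its line x = 0, going to +y: ratchet knob (y = -125 mm), grey sliding jaw with a sprung pad, the bed, and a grey back stop, an upright plate 70 mm wide, 55 mm high. The stop's setting is not reported: its face is at y = 126 mm, give or take 5 mm.
- bed (a point): Point on the black mat of the press's bed, 12 mm above the table, at y = 75 mm of the press, axes as the press. The bed is flat, with no side walls. A box stood on it anywhere between pad and stop (11 to 38 mm to spare at the start for an 80 mm box) is pushed by the pad, sliding, up to the back stop.
- knob_grip (a point): On the knob's upright axis, 66 mm above the table: the TCP height for gripping. The grip is an upright red bar 46 mm long (this frame's x), 14 mm thick (this frame's y; fingers close along it), 51 to 83 mm above the table, white line on top towards its +x. Knob angle q = turn of its x axis clockwise, seen from above, from the press's x axis. A red disc, radius 23 mm, lies under the bar.
- wheel_axis (a point): Top centre of the steel ratchet wheel under the knob, axes as the press; radius 41 mm, 28 mm above the table, 18 teeth, 0.349 rad apart. q runs 0 to 3.3 rad and starts at 0 or one tooth in. Turning clockwise moves jaw and pad 18 mm per rad (6.3 mm a tooth) towards the stop. Torque to wind: return spring 0.02 N m x (3 + q), drag about 0.02 N m, and pad force x 0.018 m; a let-go knob runs back.
- pawl_pivot (a point): Pivot of the brass sprung pawl, 30 mm above the table, beside the wheel on the press's +x side; the pawl points from here at the wheel. It drops in behind tooth n (1, 2 ..) as q passes 0.06 + 0.349 n rad and, let go, the knob then rests at 0.349 n; let go sooner, it runs back to the tooth before. Pushing its tail (beyond the pivot) towards the press's -x frees the wheel.
- jaw: Dark steel carriage of the sliding jaw, 72 x 34 mm, origin on the bed plate (12 mm above the table), axes as the press; moves along y with the knob. On it a grey holder block, 60 mm wide, top 63 mm above the table, carries the sprung pad. A 17 mm plunger comes out of its back, towards the knob, as far as the pad is pushed in: dark tip, then green from 6 N, red from 18 N.
- pad_mid (a point): Where the middle of the sprung pad's face (black rubber, 50 mm wide, 42 mm high, 42 mm above the table, looking to the stop along +y) would be at the holder's middle setting; moves with the jaw. The real face stands up to 5 mm before or behind it along y, not reported. The pad gives 1.1 N per mm pushed in, no preload. Before it meets the stop, a box only slides, 1 to 3 N.
- glued_box: The job: small brown cardboard box with a green band round its middle, 55 mm (its x) by 80 mm (its y) by 60 mm high, about 0.25 kg, loose; origin at the centre of its underside.
- plain_box: Bystander: the same brown box without a band, 55 x 80 x 60 mm, origin at the centre of its underside.
- white_box: Bystander: white box with a blue band, 55 x 80 x 60 mm, origin at the centre of its underside.
- tape_roll: Bystander: roll of tan tape lying flat, 100 mm across, 48 mm high, origin at its underside.
- tumbler: Bystander: steel drinks tumbler, 68 mm across, 200 mm high, origin at its underside.
- stapler: Bystander: red and black stapler, 150 x 36 x 54 mm, origin at its underside.
- screwdriver: Bystander: screwdriver lying on the bench, origin in its middle.
- cutter: Bystander: yellow box cutter lying flat, about 165 x 20 x 12 mm, origin at its underside.
There are look-alikes about, which are no part of the job. Leave any purple look-alike of the glued_box alone.

How it is judged:
By the outcome, as a careful person would: the job done as asked, in the order asked, and still so for the second after the job is handed in, with the robot touching nothing.
It also fails if it takes over 72 s, if anything falls off the work surface, if the arm or the gripper's body presses on something with over 40 N, if the wrist force passes 120 N, or if a joint passes its speed limit or range.

## Working session

There is one attempt and no reset: what is moved stays moved. The work goes in short steps, Python scripts to look and compute and a tool call to move; the robot and the scene stay as the last step left them, time stands still between calls to the robot, and variables do not carry over. Pictures are saved under pics/ and viewed, at most 10 in all, crops included, and the job is handed in when it is done.

Besides the shell and the picture viewer there is one more tool, called as a command line: name --pt "numbers of a row" for each row, then --argument value for the rest. jog_arm: Moves the arm, as the interface text tells. Its arguments: {"type":"object","properties":{"commands":{"type":"array"},"grip_force":{"type":"number"}},"required":["commands"]}

```bash
mkdir -p pics
cat > h.py <<'E'
from station import arm
import numpy as np, cv2
def save(name,fn):
    im,d=arm.get_image(name); cv2.imwrite('pics/'+fn,im[:,:,::-1]); return im,d
def ray(ci,uv):
    K=np.array([[ci['fx'],0,ci['cx']],[0,ci['fy'],ci['cy']],[0,0,1.]])
    p=cv2.undistortPoints(np.array(uv,float).reshape(-1,1,2),K,np.array(ci['dist_coeffs'],float)).reshape(-1,2)
    return np.c_[p,np.ones(len(p))]
def atz(ci,uv,z):
    T=np.array(ci['T']); r=ray(ci,uv)@T[:3,:3].T; o=T[:3,3]
    z=np.broadcast_to(z,len(r)); return o+r*((z-o[2])/r[:,2])[:,None]
def cloud(ci,d,mask=None):
    m=d>0
    if mask is not None: m&=mask
    v,u=np.nonzero(m); T=np.array(ci['T'])
    return ray(ci,np.c_[u,v])*d[v,u][:,None]@T[:3,:3].T+T[:3,3], np.c_[u,v]
E
python3 - <<'E'
from h import *
np.set_printoptions(precision=1,suppress=True)
ims=[save(n,n+'0.png') for n in('top','scene')]
cv2.imwrite('pics/a.png',np.vstack([cv2.resize(i[0],None,fx=.75,fy=.75) for i in ims])[:,:,::-1])
ci=arm.camera_info('top'); print(np.array(ci['T']),ci['fx'])
for l,z in dict(bed=12,knob_grip=66,wheel_axis=28,pawl_pivot=30,jaw=12,pad_mid=42,press=0,glued_box=0,plain_box=0).items():
    for r in arm.pinpoint(l,'top')[:3]: print(l,round(r['conf'],2),np.array(r['xy']),atz(ci,[r['xy']],z)[0])
E
```

```text
[[  -0.1   -1.     0.2  349.3]
 [  -1.     0.1   -0.   -22.6]
 [   0.    -0.2   -1.  1013.1]
 [   0.     0.     0.     1. ]] 398.42489066545346
bed 0.88 [337.2 221.9] [518.3 -73.1  12. ]
bed 0.57 [227.5 192.2] [614.8 204.   12. ]
bed 0.44 [419.9 229.7] [ 484.3 -281.1   12. ]
knob_grip 0.86 [425.5 230.4] [ 474.4 -280.4   66. ]
knob_grip 0.18 [336.3 220.6] [512.5 -68.5  66. ]
wheel_axis 0.6 [420.4 226.7] [ 489.6 -279.2   28. ]
pawl_pivot 0.66 [406.7 207. ] [ 541.6 -250.1   30. ]
pawl_pivot 0.54 [369.  227.6] [ 495.6 -150.3   30. ]
jaw 0.86 [371.2 224.6] [ 505.6 -159.    12. ]
pad_mid 0.92 [364.1 219.4] [ 515.  -138.5   42. ]
press 0.92 [367.7 225.7] [ 505.2 -151.3    0. ]
glued_box 0.97 [181.1 183.3] [650.1 327.7   0. ]
glued_box 0.87 [228.3 141.4] [758.7 202.3   0. ]
glued_box 0.75 [227.1 189.8] [624.5 207.7   0. ]
plain_box 0.69 [182.1 234.9] [513.1 324.    0. ]
plain_box 0.6 [228.2 189.3] [625.7 204.8   0. ]
```

View pics/a.png

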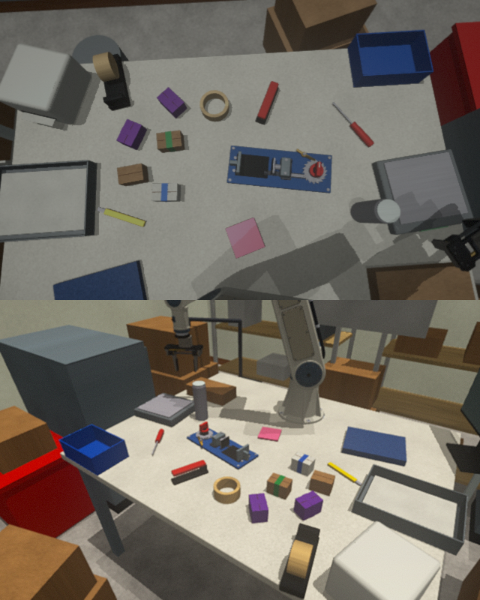

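The composite shows the press in the middle (top view about col 370, row 225 full-size). The green-banded box is at about (227,189), with the purple look-alikes nearby.

Run:
```python
from h import *
np.set_printoptions(precision=1,suppress=True)
im,d=arm.get_image('top'); ci=arm.camera_info('top')
P,uv=cloud(ci,d); col=im[uv[:,1],uv[:,0]].astype(int)
def rect(m): 
    c,s,a=cv2.minAreaRect(P[m][:,:2].astype(np.float32)); return np.array(c),np.array(s),round(a,2),m.sum()
near=lambda x,y,r:np.hypot(P[:,0]-x,P[:,1]-y)<r
print('table z',np.median(P[near(500,100,40)][:,2]))
for zc in(48,52):print('box',rect(near(625,205,60)&(P[:,2]>zc)), np.median(P[near(625,205,15)][:,2]))
n=near(505,-151,260)
blue=n&(col[:,2]>col[:,0]+35)&(P[:,2]<30)
print('press',rect(blue))
for a,b in((70,100),(40,70)): 
  red=n&(col[:,0]>col[:,1]+60)&(col[:,0]>col[:,2]+60)&(P[:,2]>a)&near(475,-280,60)
  print('red',rect(red),P[red].mean(0))
c=im[150:300,290:470]; cv2.imwrite('pics/b.png',cv2.resize(c,None,fx=4,fy=4,interpolation=cv2.INTER_CUBIC)[:,:,::-1])
# rest near
for r in arm.regions_of('glued_box','top')[:4]: print(r['conf'],r['extent'])
```

```text
table z 0.5833207241374225
box (array([619. , 200.3]), array([56.1, 80.7]), 3.49, np.int64(755)) 60.86873300995586
box (array([619. , 200.4]), array([56.1, 80.7]), 3.73, np.int64(730)) 60.86873300995586
press (array([ 504.7, -163.5]), array([346.1, 126.8]), 80.28, np.int64(3383))
red (array([ 485.7, -276.3]), array([10.9, 41.2]), 82.19, np.int64(65)) [ 481.6 -275.    83.1]
red (array([ 486.3, -275.2]), array([39.3, 40.2]), 29.26, np.int64(145)) [ 484.5 -273.4   66.2]
0.94 [156.0, 161.8, 40.3, 39.6]
0.63 [206.9, 174.1, 41.8, 27.1]
0.55 [207.1, 117.3, 39.9, 41.6]
```

View pics/b.png

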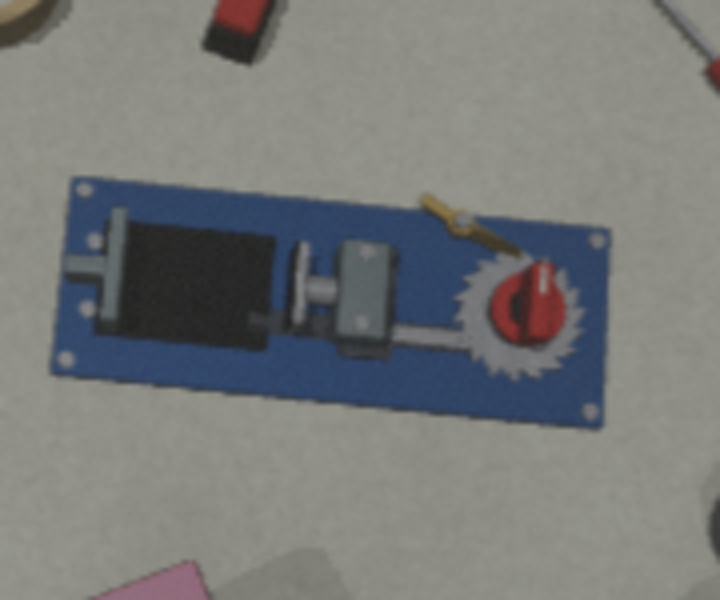

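The crop shows the press plate corners at about (309,194), (303,244), (441,257), (442,207) full-size. The knob's white line points to the press's +x, so q≈0, and the pawl is on the +x side.

Run:
```python
from h import *
np.set_printoptions(precision=1,suppress=True)
ci=arm.camera_info('top')
f=lambda l,z:atz(ci,[[290+a/4,150+b/4] for a,b in l],z)
C=f([(74,177),(51,376),(603,430),(610,228)],12);print('corners',C,C.mean(0))
for i in range(4):
    e=C[(i+1)%4]-C[i]; print(np.linalg.norm(e),np.degrees(np.arctan2(e[1],e[0])))
for r in [dict(n='tumbler',z=0),dict(n='white_box',z=0),dict(n='tape_roll',z=0)]:
    print(r['n'],[(round(q['conf'],2),atz(ci,[q['xy']],0)[0]) for q in arm.pinpoint(r['n'],'top')[:2]])
s=arm.get_state();print(s['position'],np.array(s['orientation']).round(4),s['opening'])
im,d=arm.get_image('top');P,uv=cloud(ci,d)
c=C.mean(0);e=C[0]-C[3]+C[1]-C[2];e/=np.linalg.norm(e);a=np.degrees(np.arctan2(e[1],e[0]));print('yaw y',a)
q=(P-c)[:,:2];y=q@e[:2];x=q@np.array([e[1],-e[0]])
for nm,m in dict(stop=(abs(x)<34)&(P[:,2]>45)&(y>90)&(y<160),pad=(abs(x)<30)&(P[:,2]>45)&(y>-80)&(y<60),knobtop=(abs(x)<34)&(P[:,2]>74)&(y<-80)&(y>-160)).items():
    print(nm,m.sum(),np.percentile(y[m],[0,5,25,50,75,95,100]),np.percentile(x[m],[0,50,100]),P[m].mean(0))
    print(np.histogram(y[m],np.arange(y[m].min(),y[m].max()+4,4)))
for l,z in dict(pad_mid=42,jaw=12,bed=12,knob_grip=66).items():
    v=atz(ci,[arm.pinpoint(l,'top')[0]['xy']],z)[0]-c; print(l,v[:2]@np.array([e[1],-e[0]]),v[:2]@e[:2])
```

```text
corners [[ 595.5   -4.5   12. ]
 [ 467.8   17.6   12. ]
 [ 411.1 -324.9   12. ]
 [ 539.  -346.1   12. ]] [ 503.3 -164.5   12. ]
129.5294629179783 170.19253766817764
347.11809268364624 -99.41440895168435
129.7001725097242 -9.42154032919393
346.2457046046208 80.61434378439279
tumbler [(0.56, array([ 335.2, -429.1,    0. ]))]
white_box [(0.8, array([447.7, 218.3,   0. ])), (0.73, array([ 740.9, -140.3,    0. ]))]
tape_roll [(0.58, array([739.8,  43.6,   0. ]))]
[ 278.5 -559.6  233.3] [ 0.   1.   0.2 -0. ] 0.9999507105503844
yaw y 80.59994932805424
stop 146 [136.7 137.  139.5 142.7 145.7 156.2 159.3] [-33.    0.2  32.6] [526.4 -22.7  64. ]
(array([51, 46, 25,  9, 10,  5]), array([136.7, 140.7, 144.7, 148.7, 152.7, 156.7, 160.7]))
pad 453 [-25.2 -22.1 -13.4  -2.3  12.4  31.5  33.1] [-28.4  -0.2  30. ] [ 503.3 -163.6   61.1]
(array([33, 42, 40, 39, 43, 39, 43, 47,  9, 11, 11,  9, 22, 34, 31]), array([-25.2, -21.2, -17.2, -13.2,  -9.2,  -5.2,  -1.2,   2.8,   6.8,
        10.8,  14.8,  18.8,  22.8,  26.8,  30.8,  34.8]))
knobtop 123 [-119.3 -118.2 -115.  -111.  -107.8 -105.7 -105.1] [-21.7  -0.3  23.8] [ 484.9 -274.4   82.6]
(array([28, 33, 34, 28]), array([-119.3, -115.3, -111.3, -107.3, -103.3]))
pad_mid 2.4943148176016523 25.159452856257914
jaw -3.01436613559246 10.347955908437521
bed 4.372692145122448 99.10610836039861
knob_grip -0.9970998641369668 -112.00145505419243
```

```bash
cat >> h.py <<'E'
from scipy.spatial.transform import Rotation as R
def rot(phi):  # tool down, tool x at world angle phi (deg)
    a=np.radians(phi);c,s=np.cos(a),np.sin(a)
    return R.from_matrix([[c,s,0],[s,-c,0],[0,0,-1.]])
def status():
    s=arm.get_state(); q=s['orientation']; r=R.from_quat([q[1],q[2],q[3],q[0]]); m=r.as_matrix()
    return s,np.array(s['position']),r,np.degrees(np.arctan2(m[1,0],m[0,0]))
def go(p,phi):
    s,p0,r,ph=status()
    d=r.inv().apply(np.array(p)-p0)/500; t=(r.inv()*rot(phi)).as_rotvec(degrees=True)/180
    print('t',round(s['time'],2),'pos',p0.round(1),'phi',round(ph,2),'j',np.round(s['joint_pos'],3),'F',np.round(s['ft_force'],1),'open',round(s['opening']*92,1))
    print('shift',d.round(4),'turn',t.round(4))
E
python3 -c "
from h import *
go([619,200.3,240],93.5);go([619,200.3,240],-86.5)"
```

```text
t 1.05 pos [ 278.5 -559.5  233.3] phi 26.46 j [-1.111  0.353  1.633 -0.     1.155 -0.002] F [ 0.2  0.7 -0.7] open 91.8
shift [ 1.2868 -1.057  -0.0135] turn [-0.     -0.     -0.3724]
t 1.05 pos [ 278.5 -559.5  233.3] phi 26.46 j [-1.111  0.353  1.633 -0.     1.155 -0.002] F [ 0.2  0.7 -0.7] open 91.8
shift [ 1.2868 -1.057  -0.0135] turn [-0.      0.      0.6276]
```

jog_arm --pt "0.6 0 0 -0.08 0 0 0" --pt "0.6 0.03 -0.025 -0.12 0 0 -0.03" --pt "0.6 0.09 -0.075 -0.12 0 0 -0.06" --pt "0.6 0.15 -0.125 -0.12 0 0 -0.09" --pt "0.6 0.21 -0.175 -0.12 0 0 -0.12" --pt "0.6 0.27 -0.225 -0.12 0 0 -0.15" --pt "0.6 0.33 -0.275 -0.12 0 0 -0.18" --pt "0.6 0.39 -0.32 -0.12 0 0 -0.21"

```text
time: 1.72
position: [381.9, -327.5, 293.5]
orientation: [0.0, 0.846, 0.534, 0.0]
ft_force: [1.7, 0.9, 0.3]
opening: 0.797
finger_force: 0.0
```

```bash
python3 -c "
from h import *
go([619,200.3,240],93.5)"
```

```text
t 1.72 pos [ 381.9 -327.5  293.5] phi 64.51 j [-0.712  0.104  1.818  0.     1.22  -0.267] F [1.7 0.9 0.3] open 73.3
shift [ 1.1569 -0.0265  0.107 ] turn [ 1.000e-04  0.000e+00 -1.611e-01]
```

jog_arm --pt "0.6 0.08 0 0 0 0 -0.02" --pt "0.6 0.16 0 0 0 0 -0.04" --pt "0.6 0.24 -0.005 0 0 0 -0.06" --pt "0.6 0.32 -0.005 0 0 0 -0.08" --pt "0.6 0.4 -0.01 0 0 0 -0.1" --pt "0.6 0.48 -0.01 0 0 0 -0.12" --pt "0.6 0.56 -0.01 0 0 0 -0.14" --pt "0.6 0.64 -0.012 0 0 0 -0.161"

```text
time: 2.38
position: [515.9, -36.6, 293.6]
orientation: [0.0, 0.686, 0.728, 0.0]
ft_force: [-0.0, 0.4, -0.7]
opening: 0.799
finger_force: 0.0
```

```bash
python3 -c "
from h import *
go([619,200.3,240],93.5)"
```

```text
t 2.38 pos [515.9 -36.6 293.6] phi 93.42 j [-0.074  0.127  1.791 -0.     1.223 -0.133] F [-0.   0.4 -0.7] open 73.5
shift [0.4607 0.2339 0.1073] turn [ 0.0003  0.0001 -0.0004]
```

```bash
python3 -c "
from h import *
save('wrist','w1.png'); ci=arm.camera_info('wrist'); print(np.array(ci['T']).round(2))
np.set_printoptions(precision=1,suppress=True)
o=np.array([505.4,-151.7]);e=np.array([.1633,.9866])
for l,z in dict(bed=12,knob_grip=66,wheel_axis=28,jaw=12,pad_mid=42,press=0).items():
  for r in arm.pinpoint(l,'wrist')[:1]:
    w=atz(ci,[r['xy']],z)[0]; v=w[:2]-o; print(l,round(r['conf'],2),np.array(r['xy']),w,'press xy',v@np.array([e[1],-e[0]]),v@e)
"
```

```text
[[ 1.0000e+00  6.0000e-02  2.0000e-02  5.1300e+02]
 [ 7.0000e-02 -9.7000e-01 -2.3000e-01  3.4510e+01]
 [ 0.0000e+00  2.4000e-01 -9.7000e-01  4.4641e+02]
 [ 0.0000e+00  0.0000e+00  0.0000e+00  1.0000e+00]]
bed 0.82 [323.8 194.3] [526.8 -75.5  12. ] press xy 8.631700651354446 78.65941368414249
wheel_axis 0.63 [292.4 325.7] [ 494.7 -269.1   28. ] press xy 8.63708473138776 -117.56183891408963
jaw 0.84 [308.9 242.9] [ 510.9 -146.5   12. ] press xy 4.585072858837033 6.004170939575627
pad_mid 0.83 [311.5 241.6] [ 514.3 -132.    42. ] press xy 5.565915305742321 20.888646456629225
press 0.57 [310.4 241.9] [ 512.9 -149.9    0. ] press xy 7.094300234687299 3.0437960180527512
```

View pics/w1.png

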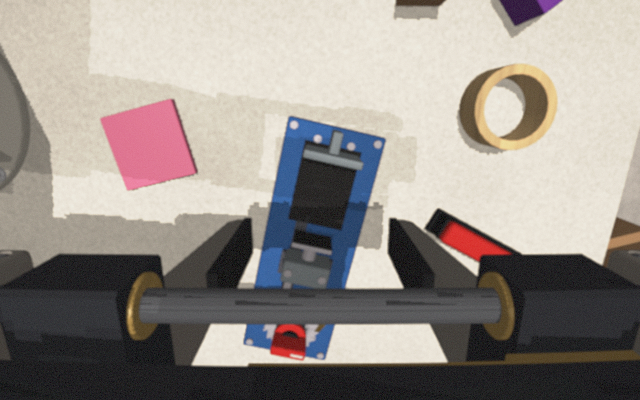

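The wrist view shows the press from (291,116) and (384,138) at the stop end down to (245,345) and (322,360) at the knob end. The stop is at about (333,153) and the mat at about (323,190).

```bash
python3 -c "
from h import *
np.set_printoptions(precision=1,suppress=True)
im,d=save('wrist','w2.png'); ci=arm.camera_info('wrist')
C=atz(ci,[(291,116),(384,138),(323,360),(244.5,345)],12);print(C,C.mean(0))
o=np.array([505.4,-151.7]);e=np.array([.1633,.9866]);ex=np.array([e[1],-e[0]])
P,uv=cloud(ci,d);v=P[:,:2]-o;y=v@e;x=v@ex
print('table',np.median(P[(abs(P[:,0]-600)<20)&(abs(P[:,1])<20),2]))
m=(P[:,2]>47)&(P[:,2]<63)&(y>100)&(y<150)&(abs(x)<50);print('stop',np.percentile(x[m],[0,2,50,98,100]),np.percentile(y[m],[1,5,50,99]),np.median(P[m,2]))
m=(P[:,2]>55)&(P[:,2]<75)&(y>-50)&(y<10)&(abs(x)<50);print('holder',np.percentile(x[m],[0,2,50,98,100]),np.percentile(y[m],[1,50,99]),np.median(P[m,2]))
m=(P[:,2]>50)&(P[:,2]<70)&(y>10)&(y<40)&(abs(x)<50);print('pad',np.percentile(x[m],[0,2,50,98,100]),np.percentile(y[m],[1,50,99]),np.median(P[m,2]))
m=(P[:,2]>75)&(P[:,2]<95)&(y>-150)&(y<-90)&(abs(x)<50);print('knob',np.percentile(x[m],[0,2,50,98,100]),np.percentile(y[m],[1,50,99]),np.median(P[m,2]))
c,s,a=cv2.minAreaRect(P[(im[uv[:,1],uv[:,0],2].astype(int)>im[uv[:,1],uv[:,0],0]+35)&(P[:,2]<30)&(abs(x)<90)&(abs(y)<200)][:,:2].astype(np.float32));print(c,s,a)
# same stop in top
im,d=arm.get_image('top'); ci=arm.camera_info('top');P,uv=cloud(ci,d);v=P[:,:2]-o;y=v@e;x=v@ex
m=(P[:,2]>47)&(P[:,2]<63)&(y>100)&(y<150)&(abs(x)<50);print('stop top',np.percentile(x[m],[0,2,50,98,100]),np.percentile(y[m],[1,5,50,99]))
"
```

```text
[[ 474.4   15.1   12. ]
 [ 595.2   -6.    12. ]
 [ 535.9 -349.4   12. ]
 [ 414.7 -329.2   12. ]] [ 505.  -167.4   12. ]
table 15.938811927128995
stop [-31.7 -28.7   2.8  32.4  36.1] [132.2 132.3 136.5 149.7] 53.130474914254876
holder [-27.4 -26.1   2.4  31.1  32.7] [-38.4 -21.3  -9.1] 64.0531718457691
pad [-22.2 -21.2   2.7  26.6  27.8] [11.  17.6 19.2] 63.51697801173634
knob [-19.7 -18.7   2.6  24.   25.6] [-132.7 -122.8 -119.3] 83.22100999459329
(505.38623046875, -151.69110107421875) (399.9656982421875, 179.9429473876953) 80.60186767578125Traceback (most recent call last):
  File "<string>", line 16, in <module>
    m=(P[:,2]>47)&(P[:,2]<63)&(y>100)&(y<150)&(abs(x)<50);print('stop top',np.percentile(x[m],[0,2,50,98,100]),np.percentile(y[m],[1,5,50,99]))
                                                                           ~~~~~~~~~~~~~^^^^^^^^^^^^^^^^^^^^^^
    return _quantile_unchecked(
        a, q, axis, out, overwrite_input, method, keepdims, weights)
    return _ureduce(a,
                    func=_quantile_ureduce_func,
    ...<5 lines>...
                    overwrite_input=overwrite_input,
                    method=method)
    r = func(a, **kwargs)
    result = _quantile(arr,
                       quantiles=q,
    ...<2 lines>...
                       out=out,
                       weights=wgt)
    slices_having_nans = np.isnan(arr[-1, ...])
                                  ~~~^^^^^^^^^
IndexError: index -1 is out of bounds for axis 0 with size 0
```

jog_arm --pt "0.6 0.065 0.033 0.015 0 0 0" --pt "0.6 0.13 0.066 0.03 0 0 0" --pt "0.6 0.195 0.099 0.045 0 0 0" --pt "0.6 0.26 0.132 0.06 0 0 0" --pt "0.6 0.325 0.165 0.075 0 0 0" --pt "0.6 0.39 0.198 0.09 0 0 0" --pt "0.6 0.461 0.234 0.107 0 0 0" --pt "0.6 0.461 0.234 0.16 0 0 0"

```text
time: 3.5
position: [623.6, 203.3, 216.0]
orientation: [0.001, 0.687, 0.727, 0.004]
ft_force: [-0.5, -0.6, -0.4]
opening: 0.801
finger_force: 0.0
```

```bash
python3 -c "
from h import *
go([619,200.3,38],93.5)
im,d=save('wrist','w3.png')
"
```

```text
t 3.5 pos [623.6 203.3 216. ] phi 93.28 j [0.312 0.412 1.586 0.002 1.135 0.254] F [-0.5 -0.6 -0.4] open 73.7
shift [-0.0069 -0.0123  0.3559] turn [ 0.0025 -0.0012 -0.0012]
```

View pics/w3.png

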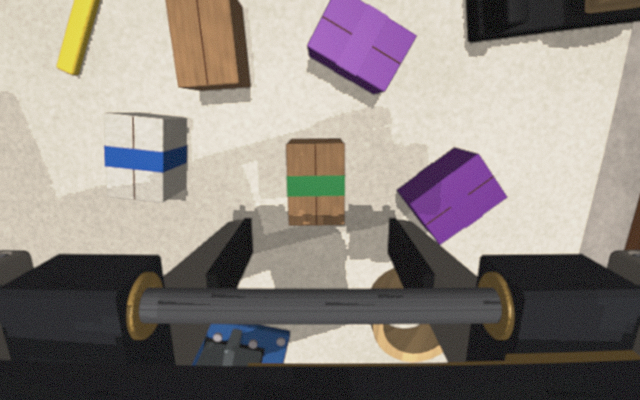

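The view shows the banded box centred between the open fingers at about (316,182), with clear space around it.

jog_arm --pt "0.6 0 0 0.07 0 0 0" --pt "0.6 0 0 0.14 0 0 0" --pt "0.6 0 0 0.2 0 0 0" --pt "0.6 0 0 0.25 0 0 0" --pt "0.6 0 0 0.29 0 0 0" --pt "0.6 0 0 0.32 0 0 0" --pt "0.6 0 0 0.34 0 0 0" --pt "0.6 0 0 0.351 0 0 0"

```text
time: 4.22
position: [618.5, 196.6, 36.8]
orientation: [-0.0, 0.687, 0.726, -0.001]
ft_force: [-0.0, -0.7, 0.4]
opening: 0.798
finger_force: 0.0
```

jog_arm --pt "0.2 0 0 0 0 0 0" --pt "0 0 0 0 0 0 0" --pt "0 0 0 0 0 0 0" --pt "0 0 0 0 0 0 0" --pt "0 0 0 0 0 0 0" --pt "0 0 0 0 0 0 0" --pt "0 0 0 0 0 0 0" --pt "0 0 0 0 0 0 0" --grip_force 12

```text
time: 4.88
position: [620.0, 198.3, 39.0]
orientation: [0.001, 0.687, 0.727, 0.001]
ft_force: [1.1, -3.0, 8.3]
opening: 0.599
finger_force: 12.0
```

```bash
python3 -c "
from h import *
go([518.9,-77.9,150],80.6)
print(arm.get_state()['finger_force'])
im,d=save('scene','s1.png')
"
```

```text
t 4.88 pos [620.  198.3  39. ] phi 93.25 j [ 0.307  0.614  1.704 -0.     0.822  0.251] F [ 1.1 -3.   8.3] open 55.1
shift [-0.54   -0.2328 -0.2225] turn [ 0.0006 -0.0001  0.0703]
11.968372017145157
```

jog_arm --pt "0 0 0 -0.05 0 0 0" --pt "0 0 0 -0.11 0 0 0" --pt "0 -0.02 -0.01 -0.17 0 0 0.005" --pt "0 -0.06 -0.026 -0.22 0 0 0.01" --pt "0 -0.12 -0.052 -0.23 0 0 0.02" --pt "0 -0.18 -0.078 -0.23 0 0 0.03" --pt "0 -0.24 -0.104 -0.23 0 0 0.04" --pt "0 -0.3 -0.13 -0.23 0 0 0.05"

```text
time: 5.6
position: [561.6, 43.8, 153.0]
orientation: [-0.0, 0.742, 0.67, 0.0]
ft_force: [-0.2, -0.1, -2.0]
opening: 0.601
finger_force: 12.0
```

jog_arm --pt "0 -0.06 -0.021 0 0 0 0.01" --pt "0 -0.11 -0.04 0 0 0 0.015" --pt "0 -0.16 -0.055 0 0 0 0.02" --pt "0 -0.19 -0.065 0 0 0 0.02" --pt "0 -0.21 -0.07 0 0 0 0.02" --pt "0 -0.215 -0.072 0 0 0 0.02" --pt "0 -0.215 -0.072 0 0 0 0.02" --pt "0 -0.215 -0.072 0 0 0 0.02"

```text
time: 6.27
position: [516.5, -58.0, 152.8]
orientation: [-0.0, 0.762, 0.647, 0.0]
ft_force: [-0.1, -0.2, -2.4]
opening: 0.601
finger_force: 12.0
```

```bash
python3 -c "
from h import *
go([518.6,-79.5,50],80.6)
im,d=save('wrist','w4.png')
"
```

```text
t 6.27 pos [516.5 -58.  152.8] phi 80.64 j [-0.115  0.288  1.932  0.     0.922  0.048] F [-0.1 -0.2 -2.4] open 55.3
shift [-0.0419  0.0111  0.2057] turn [ 0.0001 -0.0001  0.0002]
```

View pics/w4.png

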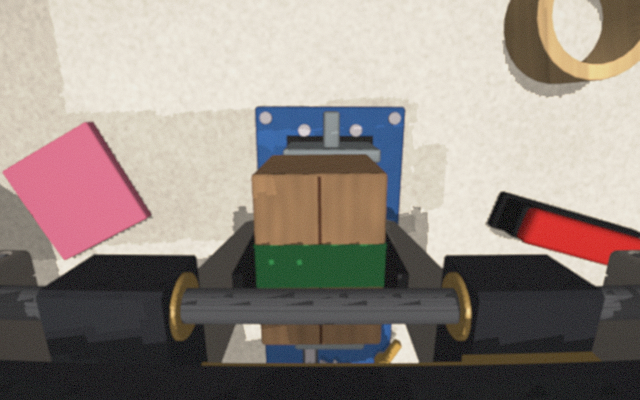

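The box is held square to the press, spanning cols 255–386. The plate's stop end spans cols 257–405 at row 108, so I need a small shift to +x; I'll quantify it.

```bash
python3 -c "
from h import *
np.set_printoptions(precision=1,suppress=True)
ci=arm.camera_info('wrist');s,p,r,ph=status();print(p,ph)
t=np.array([516.5,-58]);e=np.array([.1633,.9866]);ex=np.array([e[1],-e[0]])
def sh(n,l,z):
  w=atz(ci,l,z);v=w[:,:2]-t;print(n,(v@ex),(v@e))
zt=p[2]-38+60
sh('box back top edge corners',[(254,174),(385,174)],zt)
sh('box front top corners',[(262,343),(382,343)],zt)
sh('plate corners',[(257,107),(405,108)],12)
sh('bolts',[(265,118),(395,118),(304,130),(356,130)],12)
sh('stop top',[(285,150),(380,152)],67)
sh('tongue',[(324,113),(339,113)],30)
"
```

```text
[516.6 -57.8 152.8] 80.67514812675586
box back top edge corners [-26.8  25.3] [41.  41.1]
box front top corners [-27.  28.] [-37.7 -37.6]
plate corners [-54.4  72.3] [67.6 67.1]
bolts [-47.9  64.1 -14.4  30.7] [58.4 58.6 48.2 48.3]
stop top [-25.5  42.4] [37.5 36.2]
tongue [ 2.7 14.7] [62.9 62.9]
```

jog_arm --pt "0 -0.02 0.007 0.03 0 0 0" --pt "0 -0.042 0.0135 0.07 0 0 0" --pt "0 -0.042 0.0135 0.12 0 0 0" --pt "0 -0.042 0.0135 0.15 0 0 0" --pt "0 -0.042 0.0135 0.175 0 0 0" --pt "0 -0.042 0.0135 0.19 0 0 0" --pt "0 -0.042 0.0135 0.198 0 0 0" --pt "0 -0.042 0.0135 0.203 0 0 0"

```text
time: 6.98
position: [519.6, -79.9, 51.0]
orientation: [-0.0, 0.762, 0.647, -0.0]
ft_force: [-0.0, -0.0, -1.3]
opening: 0.599
finger_force: 12.0
```

jog_arm --pt "0 0 0 0 0 0 0" --pt "0 0 0 0 0 0 0" --pt "0.1 0 0 0.001 0 0 0" --pt "0.4 0 0 0.001 0 0 0" --pt "0.5 0 0 0.001 0 0 0" --pt "0.5 0 0 0.001 0 0 0" --pt "0.5 0 0 -0.03 0 0 0" --pt "0.5 0 0 -0.08 0 0 0"

```text
time: 7.65
position: [517.7, -80.2, 90.0]
orientation: [-0.002, 0.762, 0.647, -0.001]
ft_force: [0.3, -0.1, -0.4]
opening: 0.749
finger_force: 0.0
```

jog_arm --pt "0.5 0 0 -0.08 0 0 0" --pt "0.5 0 0 -0.16 0 0 0" --pt "0.5 0 0 -0.24 0 0 0" --pt "0.5 0 0 -0.3 0 0 0" --pt "0.5 0 0 -0.36 0 0 0" --pt "0.5 0 0 -0.38 0 0 0" --pt "0.5 0 0 -0.38 0 0 0" --pt "0.5 0 0 -0.38 0 0 0"

```text
time: 8.32
position: [519.1, -80.4, 280.8]
orientation: [0.0, 0.762, 0.647, 0.0]
ft_force: [-0.4, 0.4, -0.4]
opening: 0.751
finger_force: 0.0
```

```bash
python3 -c "
from h import *
go([486.2,-275.7,200],170.6)
im,d=save('wrist','w5.png')
im,d=save('top','t5.png'); cv2.imwrite('pics/t5c.png',cv2.resize(im[170:270,290:450],None,fx=4,fy=4,interpolation=cv2.INTER_CUBIC)[:,:,::-1])
a=cv2.imread('pics/w5.png');b=cv2.imread('pics/t5c.png');b=cv2.resize(b,(480,300));a=cv2.resize(a,(480,300));cv2.imwrite('pics/c5.png',np.vstack([a,b]))
"
```

```text
t 8.32 pos [519.1 -80.4 280.8] phi 80.64 j [-0.157  0.152  1.791 -0.     1.199  0.007] F [-0.4  0.4 -0.4] open 69.1
shift [-0.3961 -0.0015  0.1616] turn [ 1.000e-04  1.000e-04 -4.998e-01]
```

View pics/c5.png

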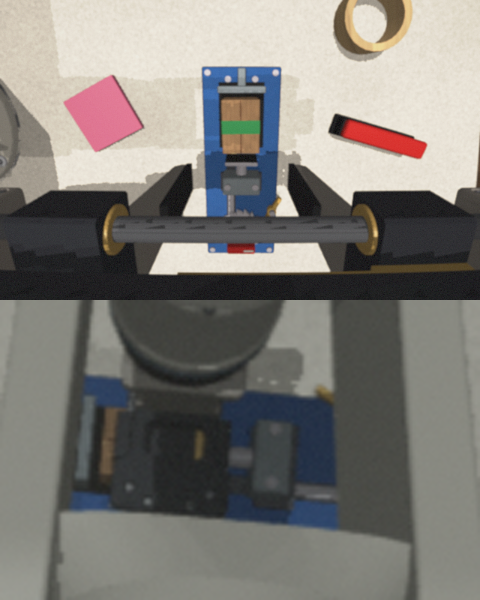

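The wrist view (upper) shows the box standing square on the mat at about (241,127), in line with the stop at about (242,90). The top view is blocked by the arm. Next is the knob.

jog_arm --pt "0.5 -0.03 0 0 0 0 -0.039" --pt "0.3 -0.06 0 0 0 0 -0.078" --pt "0.1 -0.09 0 0 0 0 -0.117" --pt "0 -0.12 0 0 0 0 -0.156" --pt "-0.1 -0.15 0 0 0 0 -0.195" --pt "-0.1 -0.18 0 0.02 0 0 -0.234" --pt "-0.1 -0.21 0 0.04 0 0 -0.273" --pt "-0.1 -0.24 0 0.06 0 0 -0.312"

```text
time: 9.08
position: [498.8, -199.2, 248.8]
orientation: [-0.002, 0.365, 0.931, 0.0]
ft_force: [0.6, 0.2, -0.5]
opening: 0.446
finger_force: 0.0
```

```bash
python3 -c "
from h import *
go([486.9,-275.6,180],170.6)
im,d=save('wrist','w6.png')"
```

```text
t 9.08 pos [ 498.8 -199.2  248.8] phi 137.15 j [-0.383  0.202  1.802 -0.     1.14  -1.206] F [ 0.6  0.2 -0.5] open 41.0
shift [-0.0869 -0.128   0.1376] turn [-1.000e-04 -1.000e-03 -1.858e-01]
```

jog_arm --pt "-0.1 -0.018 -0.026 0.03 0 0 -0.038" --pt "-0.1 -0.036 -0.052 0.06 0 0 -0.076" --pt "-0.1 -0.054 -0.078 0.09 0 0 -0.114" --pt "-0.1 -0.072 -0.104 0.12 0 0 -0.152" --pt "-0.1 -0.087 -0.128 0.137 0 0 -0.186" --pt "-0.1 -0.087 -0.128 0.137 0 0 -0.186" --pt "-0.1 -0.087 -0.128 0.137 0 0 -0.186" --pt "-0.1 -0.087 -0.128 0.137 0 0 -0.186"

```text
time: 9.8
position: [487.6, -274.6, 182.3]
orientation: [-0.001, 0.087, 0.996, 0.0]
ft_force: [-0.1, -0.1, -0.3]
opening: 0.453
finger_force: 0.0
```

```bash
python3 -c "
from h import *
np.set_printoptions(precision=1,suppress=True)
go([486.9,-275.6,68],170.6)
im,d=save('wrist','w7.png');ci=arm.camera_info('wrist')
P,uv=cloud(ci,d);c=im[uv[:,1],uv[:,0]].astype(int)
m=(c[:,0]>c[:,1]+50)&(c[:,0]>c[:,2]+50)&(np.hypot(P[:,0]-487,P[:,1]+276)<50)
for z0,z1 in((77,90),(30,60)):
  k=m&(P[:,2]>z0)&(P[:,2]<z1)
  if k.sum()>5: print(z0,k.sum(),cv2.minAreaRect(P[k][:,:2].astype(np.float32)),P[k].mean(0),uv[k].min(0),uv[k].max(0))
"
```

```text
t 9.8 pos [ 487.6 -274.6  182.3] phi 170.04 j [-0.5  0.3  1.8  0.   1.  -1.9] F [-0.1 -0.1 -0.3] open 41.6
shift [ 0.  -0.   0.2] turn [ 0. -0. -0.]
77 875 ((487.0563049316406, -277.6380920410156), (13.478285789489746, 44.78192138671875), 80.2570571899414) [ 484.3 -277.1   84.1] [308 168] [325 224]
30 948 ((487.402587890625, -277.27911376953125), (44.251365661621094, 44.16841125488281), 57.298213958740234) [ 485.9 -276.8   53.6] [292 163] [342 211]
```

View pics/w7.png

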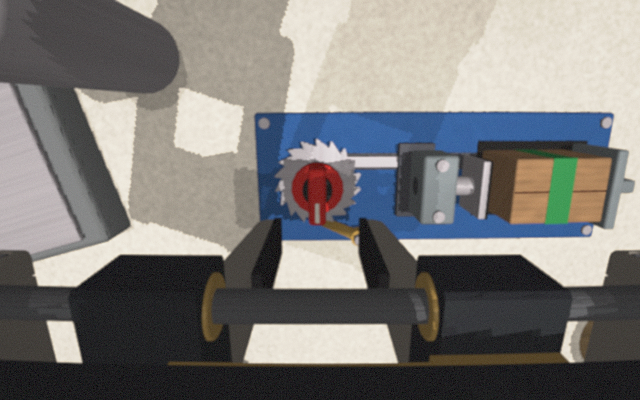

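The knob bar is clear at about (317,195), with its white line towards the press's +x, so q=0. The box stands squarely between pad and stop.

jog_arm --pt "-0.1 0 -0.002 0.05 0 0 0" --pt "-0.1 0 -0.002 0.1 0 0 0" --pt "-0.1 0 -0.002 0.14 0 0 0" --pt "-0.1 0 -0.002 0.17 0 0 0" --pt "-0.1 0 -0.002 0.19 0 0 0" --pt "-0.1 0 -0.002 0.205 0 0 0" --pt "-0.1 0 -0.002 0.214 0 0 0" --pt "-0.1 0 -0.002 0.218 0 0 0"

```text
time: 10.52
position: [487.8, -276.1, 73.8]
orientation: [0.0, 0.085, 0.996, -0.0]
ft_force: [0.3, -0.7, 0.5]
opening: 0.449
finger_force: 0.0
```

jog_arm --pt "-0.4 0 0 0 0 0 0" --pt "-0.8 0 0 0 0 0 0" --pt "-0.9 0 0 0 0 0 0" --pt "-0.9 0 0 0 0 0 0" --pt "-0.9 0 0 0 0 0 0" --pt "-0.9 0 0 0 0 0 0" --pt "-0.9 0 0 0 0 0 0" --pt "-0.9 0 0 0 0 0 0" --grip_force 40

```text
time: 11.18
position: [488.0, -276.9, 74.4]
orientation: [0.001, 0.085, 0.996, -0.001]
ft_force: [-2.1, -5.7, 5.6]
opening: 0.25
finger_force: 40.0
```

```bash
python3 -c "
from h import *
go([487,-276.5,71],170.4);s=arm.get_state();print(s['wrist_torque'],s['finger_force'])"
```

```text
t 11.18 pos [ 488.  -276.9   74.4] phi 170.28 j [-5.190e-01  4.560e-01  1.894e+00 -1.000e-03  7.900e-01 -1.919e+00] F [-2.1 -5.7  5.6] open 23.0
shift [0.0021 0.0004 0.0068] turn [-0.0003  0.0004 -0.0007]
[-0.85898754  0.20657255  0.01326044] 40.001848340034485
```

jog_arm --pt "-1 0 0 0 0 0 0" --pt "-1 0 0 0 0 0 0" --pt "-1 0 0 0 0 0 0" --pt "-1 0 0 0 0 0 0" --pt "-1 0 0 0 0 0 0" --pt "-1 0 0 0 0 0 0" --pt "-1 0 0 0 0 0 0" --pt "-1 0 0 0 0 0 0"

```text
time: 11.85
position: [488.0, -276.8, 74.4]
orientation: [0.001, 0.085, 0.996, -0.0]
ft_force: [-1.6, -4.1, 6.0]
opening: 0.241
finger_force: 40.0
```

```bash
python3 -c "
from h import *
go([487,-276.5,71],170.4);s=arm.get_state();print(s['wrist_torque'],s['finger_force'])
im,d=save('wrist','w8.png');cv2.imwrite('pics/w8c.png',cv2.resize(im[130:290,200:440],None,fx=3,fy=3,interpolation=cv2.INTER_CUBIC)[:,:,::-1])"
```

```text
t 11.85 pos [ 488.  -276.8   74.4] phi 170.29 j [-5.180e-01  4.560e-01  1.894e+00 -1.000e-03  7.900e-01 -1.919e+00] F [-1.6 -4.1  6. ] open 22.2
shift [0.002  0.0004 0.0067] turn [-0.0003  0.0004 -0.0006]
[-0.8867403   0.20799244 -0.02781405] 40.002034306526184
```

View pics/w8c.png

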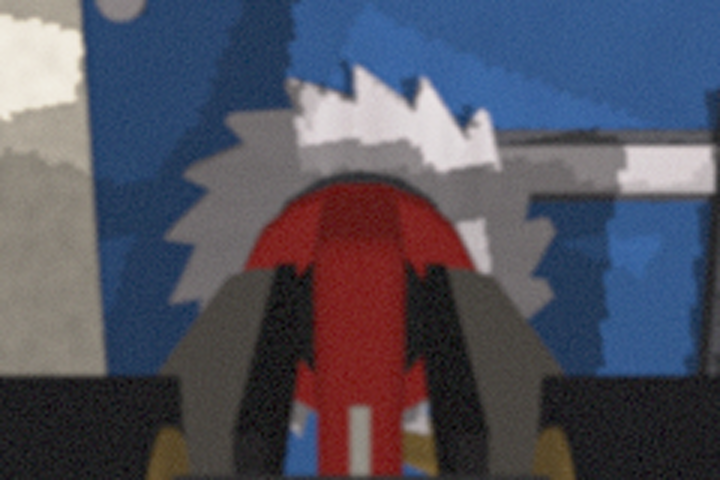

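The pads appear to flank the red bar, but the opening reads 22 mm and there is about 6 N upward force. The fingertips may be riding on the disc, so I'll regrip a little higher.

jog_arm --pt "-0.3 0 0 0 0 0 0" --pt "-0.3 0 0 0 0 0 0" --pt "-0.3 0 0 -0.008 0 0 0" --pt "-0.3 0 0 -0.01 0 0 0" --pt "-0.3 0 0 -0.01 0 0 0" --pt "-0.3 0 0 -0.01 0 0 0" --pt "-0.3 0 0 -0.01 0 0 0" --pt "-0.3 0 0 -0.01 0 0 0"

```text
time: 12.57
position: [487.5, -276.1, 78.7]
orientation: [-0.0, 0.085, 0.996, 0.0]
ft_force: [0.4, -0.4, -0.6]
opening: 0.351
finger_force: 0.0
```

```bash
python3 -c "
from h import *
go([487,-276.5,76],170.4)"
```

```text
t 12.57 pos [ 487.5 -276.1   78.7] phi 170.28 j [-0.518  0.449  1.893  0.     0.8   -1.919] F [ 0.4 -0.4 -0.6] open 32.3
shift [ 0.0009 -0.0009  0.0054] turn [ 0.     -0.0001 -0.0006]
```

jog_arm --pt "-0.9 0 0 0 0 0 0" --pt "-0.9 0 0 0 0 0 0" --pt "-0.9 0 0 0 0 0 0" --pt "-0.9 0 0 0 0 0 0" --pt "-0.9 0 0 0 0 0 0" --pt "-0.9 0 0 0 0 0 0" --pt "-0.9 0 0 0 0 0 0" --pt "-0.9 0 0 0 0 0 0" --grip_force 30

```text
time: 13.23
position: [487.4, -276.8, 78.8]
orientation: [0.0, 0.085, 0.996, -0.0]
ft_force: [-1.4, -5.1, -1.9]
opening: 0.151
finger_force: 30.0
```

```bash
python3 -c "
from h import *
go([487,-276.5,76],170.4);s=arm.get_state();print(s['wrist_torque'],s['finger_force'])"
```

```text
t 13.23 pos [ 487.4 -276.8   78.8] phi 170.3 j [-5.190e-01  4.490e-01  1.893e+00 -1.000e-03  8.000e-01 -1.919e+00] F [-1.4 -5.1 -1.9] open 13.9
shift [0.001  0.0005 0.0056] turn [-0.0003  0.     -0.0006]
[-0.80273252  0.17222314  0.0235332 ] 29.99636560678482
```

jog_arm --pt "-0.9 0 -0.001 0 0 0 0" --pt "-0.9 0 -0.001 0 0 0 0.02" --pt "-0.9 0 -0.001 0 0 0 0.055" --pt "-0.9 0 -0.001 0 0 0 0.09" --pt "-0.9 0 -0.001 0 0 0 0.125" --pt "-0.9 0 -0.001 0 0 0 0.16" --pt "-0.9 0 -0.001 0 0 0 0.195" --pt "-0.9 0 -0.001 0 0 0 0.22" --grip_force 55

```text
time: 13.9
position: [487.7, -276.5, 78.8]
orientation: [0.0, 0.42, 0.908, 0.0]
ft_force: [0.5, -0.5, -0.6]
opening: 0.15
finger_force: 55.0
```

```bash
python3 -c "
from h import *
go([487,-276.5,76],170.4);s=arm.get_state();print(s['wrist_torque'],s['finger_force'])"
```

```text
t 13.9 pos [ 487.7 -276.5   78.8] phi 130.33 j [-5.190e-01  4.490e-01  1.892e+00  1.000e-03  8.000e-01 -1.223e+00] F [ 0.5 -0.5 -0.6] open 13.8
shift [ 0.0009 -0.001   0.0055] turn [ 2.000e-04  0.000e+00 -2.226e-01]
[-0.05418387 -0.26231763  0.07805853] 54.996827244758606
```

jog_arm --pt "-0.9 0 0 0 0 0 0.035" --pt "-0.9 0 0 0 0 0 0.07" --pt "-0.9 0 0 0 0 0 0.105" --pt "-0.9 0 0 0 0 0 0.14" --pt "-0.9 0 0 0 0 0 0.175" --pt "-0.9 0 0 0 0 0 0.21" --pt "-0.9 0 0 0 0 0 0.245" --pt "-0.9 0 0 0 0 0 0.28"

```text
time: 14.57
position: [488.3, -276.4, 78.8]
orientation: [0.0, 0.766, 0.643, 0.001]
ft_force: [2.6, 0.5, -2.6]
opening: 0.149
finger_force: 55.0
```

jog_arm --pt "-0.9 0 0 0 0 0 0.02" --pt "-0.9 0 0 0 0 0 0.04" --pt "-0.9 0 0 0 0 0 0.06" --pt "-0.9 0 0 0 0 0 0.08" --pt "-0.9 0 0 0 0 0 0.094" --pt "-0.9 0 0 0 0 0 0.094" --pt "-0.9 0 0 0 0 0 0.094" --pt "-0.9 0 0 0 0 0 0.094"

```text
time: 15.23
position: [488.4, -276.5, 78.8]
orientation: [0.0, 0.851, 0.526, 0.001]
ft_force: [5.1, 1.5, -5.8]
opening: 0.149
finger_force: 55.0
```

```bash
python3 -c "
from h import *
go([487,-276.5,76],170.4);s=arm.get_state();print(s['wrist_torque'],s['finger_force'])
a,_=save('scene','s9.png');b,_=save('wrist','w9.png')
c=cv2.resize(a[150:240,230:370],(780,500),interpolation=cv2.INTER_CUBIC);cv2.imwrite('pics/s9c.png',c[:,:,::-1])
d=arm.get_image('top')[0];cv2.imwrite('pics/t9.png',d[:,:,::-1])
"
```

```text
t 15.23 pos [ 488.4 -276.5   78.8] phi 63.46 j [-5.180e-01  4.490e-01  1.892e+00  1.000e-03  7.990e-01 -5.600e-02] F [ 5.1  1.5 -5.8] open 13.7
shift [-0.0012 -0.0025  0.0056] turn [ 6.000e-04  2.000e-04 -5.941e-01]
[ 0.16064379 -1.10380796  0.28962025] 55.00977337360382
```

View pics/s9c.png

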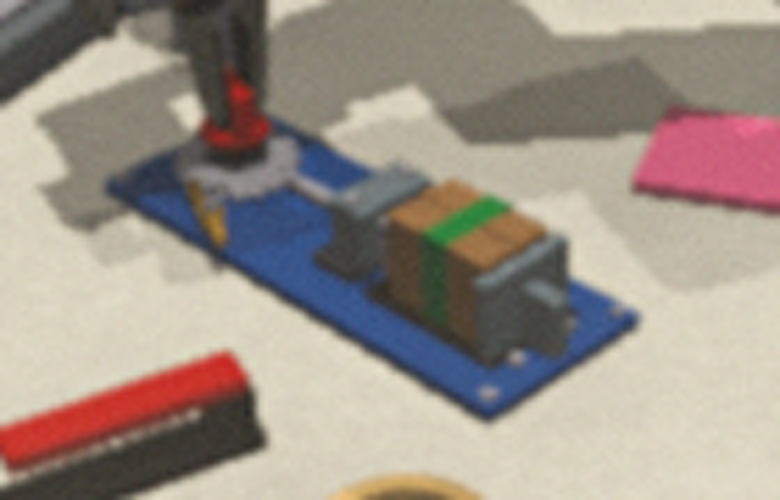

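jog_arm --pt "-0.9 0 0 0 0 0 0.015" --pt "-0.9 0 0 0 0 0 0.03" --pt "-0.9 0 0 0 0 0 0.045" --pt "-0.9 0 0 0 0 0 0.06" --pt "-0.9 0 0 0 0 0 0.07" --pt "-0.9 0 0 0 0 0 0.07" --pt "-0.9 0 0 0 0 0 0.07" --pt "-0.9 0 0 0 0 0 0.07"

```text
time: 16.05
position: [488.5, -276.6, 78.8]
orientation: [0.0, 0.903, 0.43, 0.001]
ft_force: [6.7, 0.8, -5.0]
opening: 0.142
finger_force: 55.0
```

```bash
python3 -c "
from h import *
go([487,-276.5,76],170.4);s=arm.get_state();print(s['wrist_torque'],s['finger_force'])
"
```

```text
t 16.05 pos [ 488.5 -276.6   78.8] phi 50.88 j [-5.180e-01  4.490e-01  1.892e+00  1.000e-03  7.990e-01  1.640e-01] F [ 6.7  0.8 -5. ] open 13.0
shift [-0.0018 -0.0024  0.0056] turn [ 7.00e-04  3.00e-04 -6.64e-01]
[ 0.13088407 -1.13491047  0.35577725] 55.0207793712616
```

jog_arm --pt "-0.9 0 0 0 0 0 0.01" --pt "-0.9 0 0 0 0 0 0.02" --pt "-0.9 0 0 0 0 0 0.03" --pt "-0.9 0 0 0 0 0 0.042" --pt "-0.9 0 0 0 0 0 0.042" --pt "-0.9 0 0 0 0 0 0.042" --pt "-0.9 0 0 0 0 0 0.042" --pt "-0.9 0 0 0 0 0 0.042"

```text
time: 16.72
position: [488.6, -276.7, 78.8]
orientation: [0.001, 0.929, 0.369, 0.001]
ft_force: [6.7, 0.7, -5.4]
opening: 0.151
finger_force: 55.0
```

```bash
python3 -c "
from h import *
go([487,-276.5,76],170.4);s=arm.get_state();print(s['wrist_torque'],s['finger_force'])
im,d=save('wrist','w10.png');ci=arm.camera_info('wrist')
P,uv=cloud(ci,d);c=im[uv[:,1],uv[:,0]].astype(int)
m=(c[:,0]>c[:,1]+50)&(c[:,0]>c[:,2]+50)&(np.hypot(P[:,0]-487,P[:,1]+276)<50)&(P[:,2]>77)
print(m.sum(), cv2.minAreaRect(P[m][:,:2].astype(np.float32)) if m.sum()>5 else '')
"
```

```text
t 16.72 pos [ 488.6 -276.7   78.8] phi 43.32 j [-5.180e-01  4.490e-01  1.892e+00  1.000e-03  7.990e-01  2.960e-01] F [ 6.7  0.7 -5.4] open 13.9
shift [-0.0021 -0.0024  0.0056] turn [ 7.00e-04  3.00e-04 -7.06e-01]
[ 0.13548902 -1.1751844   0.43323738] 55.0312203168869
2161 ((489.09222412109375, -275.90960693359375), (42.15353775024414, 13.920101165771484), 43.49433898925781)
```

jog_arm --pt "-0.9 0 0 0 0 0 -0.01" --pt "-0.9 0 0 0 0 0 -0.02" --pt "-0.9 0 0 0 0 0 -0.03" --pt "-0.9 0 0 0 0 0 -0.036" --pt "-0.9 0 0 0 0 0 -0.038" --pt "-0.9 0 0 0 0 0 -0.038" --pt "-0.9 0 0 0 0 0 -0.038" --pt "-0.9 0 0 0 0 0 -0.038"

```text
time: 17.43
position: [488.5, -276.6, 78.8]
orientation: [0.0, 0.906, 0.424, 0.001]
ft_force: [6.3, 1.1, -5.7]
opening: 0.15
finger_force: 55.0
```

```bash
python3 -c "
from h import *
go([487,-276.5,76],170.4);s=arm.get_state();print(s['wrist_torque'],s['finger_force'])
"
```

```text
t 17.43 pos [ 488.5 -276.6   78.8] phi 50.16 j [-5.180e-01  4.490e-01  1.892e+00  1.000e-03  7.990e-01  1.760e-01] F [ 6.3  1.1 -5.7] open 13.8
shift [-0.0018 -0.0024  0.0056] turn [ 7.00e-04  3.00e-04 -6.68e-01]
[ 0.18037106 -1.10685535  0.322208  ] 55.01680612564087
```

jog_arm --pt "-0.5 0 0 0 0 0 0" --pt "-0.3 0 0 0 0 0 0" --pt "-0.3 0 0 0 0 0 0" --pt "-0.3 0 0 0 0 0 0" --pt "-0.3 0 0 -0.03 0 0 0" --pt "-0.3 0 0 -0.1 0 0 0" --pt "-0.3 0 0 -0.18 0 0 0" --pt "-0.3 0 0 -0.26 0 0 0"

```text
time: 18.1
position: [486.5, -276.3, 209.7]
orientation: [-0.001, 0.906, 0.423, -0.001]
ft_force: [0.3, -1.1, -1.2]
opening: 0.35
finger_force: 0.0
```

```bash
python3 -c "
from h import *
go([390,-330,290],60)
"
```

```text
t 18.1 pos [ 486.5 -276.3  209.7] phi 50.05 j [-0.519  0.278  1.797 -0.     1.069  0.178] F [ 0.3 -1.1 -1.2] open 32.2
shift [-0.2064 -0.0794 -0.1603] turn [-0.0007  0.0001 -0.0553]
```

jog_arm --pt "-0.3 -0.02 -0.01 -0.04 0 0 0" --pt "-0.3 -0.05 -0.02 -0.09 0 0 0" --pt "-0.3 -0.09 -0.04 -0.14 0 0 0" --pt "-0.3 -0.14 -0.06 -0.16 0 0 0" --pt "-0.3 -0.18 -0.07 -0.16 0 0 0" --pt "-0.3 -0.2 -0.08 -0.16 0 0 0" --pt "-0.3 -0.2 -0.08 -0.16 0 0 0" --pt "-0.3 -0.2 -0.08 -0.16 0 0 0"

```text
time: 18.77
position: [392.4, -327.5, 288.4]
orientation: [-0.0, 0.906, 0.422, 0.0]
ft_force: [0.7, 0.2, -1.0]
opening: 0.353
finger_force: 0.0
```

```bash
python3 -c "
from h import *
s,p,r,ph=status();print(p,ph)
w,d=save('wrist','w11.png');t,_=save('top','t11.png');ci=arm.camera_info('wrist');T=np.array(ci['T'])
# project press points into wrist
o=np.array([507.4,-152]);e=np.array([.1633,.9866])
def px(y,z,ci):
    T=np.array(ci['T']);K=np.array([[ci['fx'],0,ci['cx']],[0,ci['fy'],ci['cy']],[0,0,1.]])
    w=np.r_[o+e*y,z];c=T[:3,:3].T@(w-T[:3,3]);return cv2.projectPoints(c.reshape(1,1,3),np.zeros(3),np.zeros(3),K,np.array(ci['dist_coeffs'],float))[0].ravel()
a=px(-5,42,ci);b=px(75,72,ci);k=px(-125,66,ci);print(a,b,k)
u,v=np.clip(a.astype(int),[90,70],[550,330])
c1=cv2.resize(w[v-70:v+70,u-90:u+90],(700,544//1),interpolation=cv2.INTER_CUBIC)[:,:]
ct=cv2.resize(t[180:260,300:440],(500,286),interpolation=cv2.INTER_CUBIC)
c1=cv2.resize(c1,(400,311)); out=np.zeros((600,500,3),np.uint8); out[:311,:400]=c1; out[312:598]=ct
cv2.imwrite('pics/f.png',out[:,:,::-1])
P,uv=cloud(ci,d);c=w[uv[:,1],uv[:,0]].astype(int);v=P[:,:2]-o;y=v@e;x=v@np.array([e[1],-e[0]])
for n,m in dict(green=(c[:,1]>c[:,0]*1.3+10)&(c[:,1]>c[:,2]*1.3)&(abs(x)<20)&(y<40)&(y>-90),red=(c[:,0]>c[:,1]+50)&(c[:,0]>c[:,2]+50)&(abs(x)<20)&(y<40)&(y>-90)).items():
    print(n,m.sum(),np.c_[x,y,P[:,2]][m].round(0)[:8],np.ptp(y[m]) if m.any() else '')
m=(c[:,0]>c[:,1]+50)&(c[:,0]>c[:,2]+50)&(P[:,2]>77)&(np.hypot(P[:,0]-487,P[:,1]+276)<50)
print('bar',cv2.minAreaRect(P[m][:,:2].astype(np.float32)) if m.sum()>5 else m.sum())
"
```

```text
[ 392.35752416 -327.45703847  288.40473573] 49.963449816833815
[299.6748338  -21.62625361] [ 254.64189839 -110.73775344] [356.47535713  75.96937877]
green 0 [] 
red 0 [] 
bar ((487.7143249511719, -276.83709716796875), (45.417625427246094, 13.629717826843262), 51.48610305786133)
```

View pics/f.png

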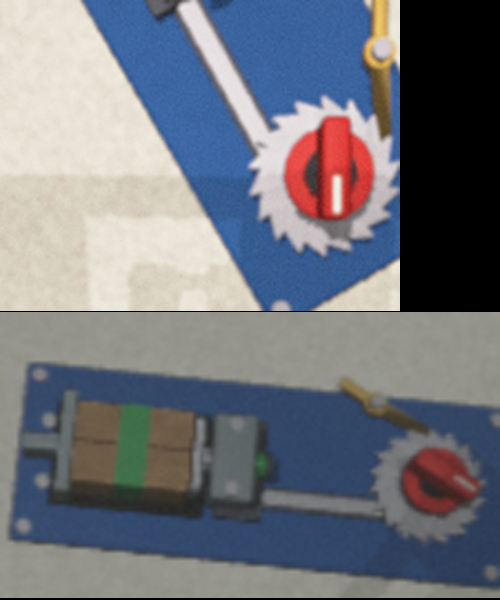

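The final view shows green on the plunger at about (262,463) with a dark tip and no red. The knob rests at tooth 6 (about 2.09 rad) with the pawl in, and the box is square against the stop. The arm is clear of everything.

```bash
python3 -c "
from station import arm
print(arm.finish_job())"
```

```text
the job is handed in; nothing more can be done
None
```

The green-banded box stands squarely on the press bed, clamped against the back stop at an estimated 14–15 N with green showing and no red; the pawl holds at tooth 6, and the job was handed in at about 19 s.

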